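Close the loose wing nut of a food press

ROBOT

A 6-joint arm with a two-finger parallel gripper is mounted at the origin on a cart in front of the work surface, level with it; the furniture and walls round the work are solid. World frame = base frame: x ahead of the robot, y to its left, z up, the work surface at z = 0. Lengths are in m, angles in rad, forces in N, time in s.
With the tool pointing down it reaches from about 0.275 to 0.75 m from the base axis. Payload 10.2 kg.
Tool frame: the origin (TCP) lies midway between the tips of the shut fingers; the grasp point (between the pads) lies 19 mm behind it; z points along the fingers, y is the line along which they close (so a half turn about z gives the same grasp; the last joint's range is limited). The gripper opens to 88 mm and grips with 3 to 60 N. Pads are 18 mm wide; open, the fingers measure 123 mm over their backs; the gripper's body (75 mm by 187 mm) begins 45 mm behind the grasp point.
Start: joints at [0.97, 0.313, 1.498, -0, 1.331, -0.223], TCP at [0.194, 0.488, 0.239] pointing down, gripper open.
Joint ranges: [-2.94, 2.94], [-0.97, 2.17], [0.19, 2.56], [-1.23, 4.37], [0.02, 3.11], [-2.88, 2.88]. Speed limits (rad/s): [2.39, 2.39, 3.01, 3.14, 3.14, 3.14].

INTERFACE

Orientations are given as a rotation vector (axis times angle).
In Python, from bench import manip gives the robot as it stands.
- The arm moves only by the shell command python3 -m jog 'ROWS' [FORCE]. ROWS is JSON, a list of rows, each a list of 5 numbers: the shift along the tool's x, y, z in m, then the turn about the tool's z in rad, then the finger opening in m, from 0 to 0.0881. A call has 1 to 12 rows; each row is the pose to reach, as a shift and turn from the pose commanded when the call began, along the tool's axes at that moment; what a row does not reach only later rows make up. A row lasts 1/12 s, in which the tool goes at most 41.7 mm and 7.16 degrees, less where a joint would pass 70% of its speed; a pose out of reach is approached as far as the arm can. A call with a gripper value outside its range is refused whole. The fingers move at their own pace and stop on an object; FORCE is the grip in N (left out, the last holds). Time passes only in rows, so rows that repeat a pose let the fingers close. It gives the time, the measured TCP pose, the force, the opening and the grip force at its end, in the units of the state.
- manip.sense(): the state, without advancing time (a new reading comes with each control period).
- manip.read_camera(name): name is "scene" or "side" or "wrist"; returns a dict with "pixels" (420x560x3 uint8, red, green, blue), "fov_y" (degrees; the focal length in pixels is half the picture's height over the tangent of half this angle, whatever the lens; pixels are square), "cx", "cy" (the principal point, pixels), "k1" (the pictures are not rectified: a ray, as slopes to the right and down, at radius r is drawn at 1 + k1 r^2 times it, then the intrinsics apply), "rvec" (rotation vector, rad) and "tvec" (3), from world to camera coordinates, as OpenCV has them. Camera axes: x right, y down, z forward; pixel columns grow to the right and rows downward; lengths in m; the calibration is good to about 2 mm. A picture is of the moment at which its call begins. There is no depth.
- manip.close_job(): hands the job in; it is judged then, once.
The state is a dict: "time_s": time; "q": joint angles; "joint_vel": joint speeds; "joint_efforts": joint torques, N m; "tool_pos": TCP position; "ee_rot": TCP orientation; "force": force on the tool from outside, world axes, zero at the start; "torque": the same for the moment, N m; "width": finger opening in m; "grip_force": force on a finger pad.
Only numpy, scipy, OpenCV 4.12 (cv2) and the standard library are available. Lean on these libraries where they do the work, as an engineer would, in place of code of your own. Each camera call takes 0.05 s, during which the arm holds its last target. There are 200 camera calls.

TASK

On the small two-post food press one of the two wing nuts stands loose, up off its washer. Without pinching it between the fingers, push its wings round clockwise (seen from above) with repeated fingertip strokes until the nut is fully home on its washer. Leave the press where it stands, do not loosen the other nut, and do not disturb the mug and tins around it.

Things in the scene. Friction and masses are not known exactly. Their poses are not given: they have to be found in the camera images.
- press: Food press, 2.4 kg, loose on rubber feet, at any yaw. Origin: centre of its underside, z up. Steel base 98 (x) x 204 (y) mm, wooden board 88 x 190 mm above it, its upper face 54 mm up. Two steel studs, 11 mm over the thread, tops 88 mm up, stand at x = 0, y = +58 mm (loose nut) and y = -58 mm (tight nut).
- press_handle (a point): Top middle of the press's arched steel carrying handle, 93 mm above the worktop: a 14 mm round bar in the press's plane y = 0 from x = -39 to +39 mm. It stands between the two nuts, so a finger has most room on the side of a nut away from it. Not to be handled.
- loose_washer (a point): Centre of the top of the 26 mm washer below the loose nut, 56 mm above the worktop; the nut's underside rests on it when home and is 7.5 to 10.5 mm above it at the start.
- loose_nut_top (a point): On the axis of the loose black wing nut, 35 mm above its underside (91 mm above the worktop when home), level with the wing tops; turns and sinks with it, z up. Hub 26 mm across, 17 mm tall; two opposite upright wings along its own +x and -x, 10 mm thick, from 8 to 40 mm from the axis and about 3 to 36 mm above the underside, leaning out a little.
- loose_nut (a joint): How far the loose nut is unscrewed, rad, all turns counted: 0 = fully home (solid stop); 7.5 to 10.5 at the start; falls as it turns clockwise seen from above, sinking 1 mm per rad. Friction 0.025 N m (about 1 N at a wing); it stays where it is left.
- loose_nut_drive_faces: The two wing faces of the loose nut that are pushed to turn it clockwise: the +y side of the +x wing and the -y side of the -x wing, in the nut's own axes; a moulded layer 3 mm thick, only a surface of the wings. Origin: on the nut's axis at its underside.
- loose_nut_back_faces: The two opposite wing faces of the loose nut (the -y side of the +x wing and the +y side of the -x wing). A wing with force on both kinds of face at once is being pinched. Same origin.
- tight_nut_top (a point): The same point on the other, equal wing nut, which is already home: 91 mm above the worktop.
- tight_nut (a joint): How far the tight nut is unscrewed, rad: 0 = fully home, where it is; it holds with about 0.25 N m.
- tight_nut_drive_faces: The clockwise-driving wing faces of the tight nut.
- tight_nut_back_faces: The opposite wing faces of the tight nut.
- mug: White mug, 80 mm across, 115 mm with its handle, 91 mm tall, loose bystander. Origin: centre of its underside.
- tin: Short food tin, 76 mm across, 58 mm tall, loose bystander. Origin: centre of its underside.
- tall_tin: Taller food tin, 75 mm across, 110 mm tall, loose bystander. Origin: centre of its underside.
Not all that is in view belongs to the job. There is more than one size of the press; the job needs the larger.

How it is judged:
On the way:
1. the loose nut has been turned past half of its way down (value of joint loose_nut below 3.5 rad), for 0.1 s.
At the end, for the whole second after the job is handed in: The loose nut is home (joint below 0.3 rad, a gap under 0.3 mm) and at rest, the other nut still tight (below 0.25 rad), the press standing flat within 3 cm of where it stood (its tight nut within 3.5 cm), mug and tins within 3 cm of where they stood (value of joint loose_nut below 0.3 rad and value of joint tight_nut below 0.25 rad and velocity of joint loose_nut between -0.1 and 0.1 rad/s and linear speed of press below 0.02 m/s and not (distance of any of press, mug, tin, tall_tin from where it was at the start of the episode above 0.03 m or distance of tight_nut_top from where it was at the start of the episode above 0.035 m or height (world z) of press above 0.01 m or angle between press's own z axis and vertical above 0.1 rad)); the robot touches nothing.
It fails at once if a nut is pinched (fingers press on both sides of its wings at once, over 1.5 N each) ((contact force between the fingers and loose_nut_drive_faces above 1.5 N and contact force between the fingers and loose_nut_back_faces above 1.5 N) or (contact force between the fingers and tight_nut_drive_faces above 1.5 N and contact force between the fingers and tight_nut_back_faces above 1.5 N)).
It fails at once if the press is lifted (over 10 mm), tipped (over 0.1 rad) or shoved (over 3 cm, its tight nut over 3.5 cm) (distance of press from where it was at the start of the episode above 0.03 m or distance of tight_nut_top from where it was at the start of the episode above 0.035 m or height (world z) of press above 0.01 m or angle between press's own z axis and vertical above 0.1 rad).
It fails at once if the tight nut is loosened by more than 0.25 rad (value of joint tight_nut above 0.25 rad).
It fails at once if the mug or a tin is moved more than 3 cm (distance of any of mug, tin, tall_tin from where it was at the start of the episode above 0.03 m).
It also fails if it takes over 61 s, if anything falls off the work surface, if the arm or the gripper's body presses on something with over 40 N, if the wrist force passes 120 N, or if a joint passes its speed limit or range.

## Working session

There is one attempt and no reset: what is moved stays moved. The work goes in short steps, Python scripts to look and compute and a shell command to move; the robot and the scene stay as the last step left them, time stands still between calls to the robot, and variables do not carry over. Pictures are saved under pics/ and viewed, at most 10 in all, crops included, and the job is handed in when it is done.

```bash
mkdir -p pics
cat > h.py <<'E'
import numpy as np, cv2
from bench import manip
def cam(n):
    c=manip.read_camera(n); im=c['pixels']; f=im.shape[0]/2/np.tan(np.radians(c['fov_y'])/2)
    R,_=cv2.Rodrigues(np.array(c['rvec'],float)); t=np.array(c['tvec'],float)
    return dict(im=im,f=f,cx=c['cx'],cy=c['cy'],k1=c['k1'],R=R,t=t)
def ray(c,u,v):
    d=np.array([(u-c['cx'])/c['f'],(v-c['cy'])/c['f']]); s=d.copy()
    for _ in range(20): s=d/(1+c['k1']*(s@s))
    w=c['R'].T@np.array([s[0],s[1],1]); return -c['R'].T@c['t'],w
def onz(c,u,v,z):
    o,w=ray(c,u,v); return o+w*(z-o[2])/w[2]
def proj(c,P):
    p=c['R']@np.array(P,float)+c['t']; s=p[:2]/p[2]; s=s*(1+c['k1']*(s@s)); return s*c['f']+[c['cx'],c['cy']]
def two(c1,p1,c2,p2):
    o1,w1=ray(c1,*p1);o2,w2=ray(c2,*p2)
    a=np.linalg.lstsq(np.c_[w1,-w2],o2-o1,rcond=None)[0]
    A=o1+a[0]*w1;B=o2+a[1]*w2; return (A+B)/2,np.linalg.norm(A-B)
E
python3 - <<'E'
from h import *
import pickle
s=manip.sense(); print(s['tool_pos'],s['ee_rot'],s['time_s'])
cs={n:cam(n) for n in('scene','side','wrist')}
pickle.dump(cs,open('c0.pkl','wb'))
for n,c in cs.items(): cv2.imwrite(f'pics/{n}0.png',c['im'][:,:,::-1]); print(n,-c['R'].T@c['t'],c['R'][2])
E
```

```text
[0.19354189 0.48777218 0.23819463] [-5.89878389e-01 -3.08522043e+00  1.72333497e-03] 0.0
scene [0.83755532 1.10599288 1.00363311] [-0.22176983 -0.75616773 -0.61565291]
side [0.47726973 0.76442563 0.55072977] [ 0.04606826 -0.85542715 -0.51587024]
wrist [0.11623763 0.51860721 0.38379081] [ 0.29830911 -0.11969301 -0.94693466]
```

View pics/scene0.png

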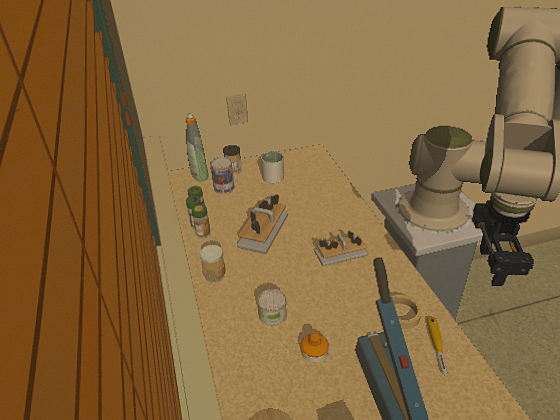

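View pics/side0.png

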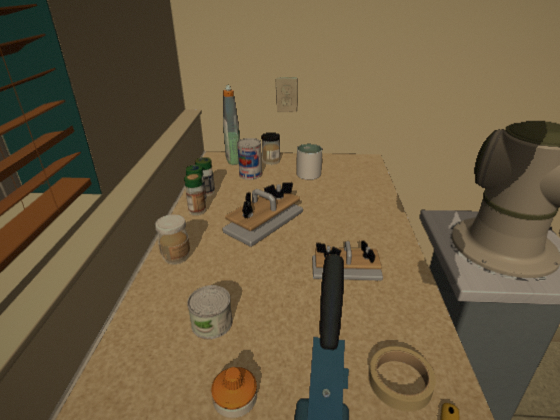

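Candidates: press A at scene (263,225)/side (264,212), and press B at scene (341,245)/side (347,262). A looks larger although it is farther away, so I'll confirm it with an enlarged crop and a footprint measurement.

Run:
```python
from h import *
import pickle
cs=pickle.load(open('c0.pkl','rb'))
a=cs['side']['im'][170:250,210:320,::-1]; b=cs['scene']['im'][180:260,225:305,::-1]
a=cv2.resize(a,(550,400),interpolation=cv2.INTER_CUBIC)
b=cv2.resize(b,(400,400),interpolation=cv2.INTER_CUBIC)[:,:]
b=cv2.resize(b,(250,250)) if 0 else b
im=np.zeros((600,800,3),np.uint8); im[:400,:440]=cv2.resize(a,(440,320))[:320].repeat(1,0) if 0 else 0
a=cv2.resize(a,(440,320)); b=cv2.resize(b,(352,352)); im=np.zeros((352,800,3),np.uint8); im[:320,:440]=a; im[:,448:]=b
cv2.imwrite('pics/crop0.png',np.clip(im*1.4,0,255).astype(np.uint8))
# edges on table
for n,pts in(('side',[(224,229),(262,240),(303,209)]),('scene',[(238,243),(266,250),(288,212)]),):
    P=[onz(cs[n],*p,0.005) for p in pts]; print(n,np.round(P,3).tolist(),np.linalg.norm(P[1]-P[2]))
P=[onz(cs['side'],*p,0.005) for p in[(313,277),(381,277)]];print('B',np.linalg.norm(P[1]-P[0]))
```

```text
side [[0.664, -0.032, 0.005], [0.565, 0.011, 0.005], [0.467, -0.137, 0.005]] 0.17700229756659241
scene [[0.66, -0.033, 0.005], [0.586, 0.026, 0.005], [0.466, -0.133, 0.005]] 0.1994040317281496
B 0.1424368563874391
```

View pics/crop0.png

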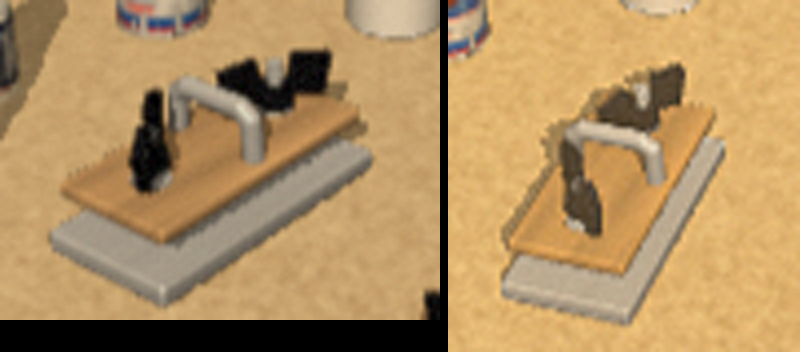

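Press A is the larger one: its base measures about 0.20 m, against 0.14 m for B. It stands near (0.565,-0.083) with its long axis at about 55°. The crop doesn't settle which nut is loose, so I'll go above the press for a wrist view.

```bash
python3 -m jog '[[-0.03,-0.02,0,0,0.048],[-0.06,-0.043,0,0,0.048],[-0.09,-0.064,0,0,0.048],[-0.12,-0.085,0,0,0.048],[-0.15,-0.106,0,0,0.048],[-0.18,-0.128,0,0,0.048],[-0.21,-0.149,0,0,0.048],[-0.24,-0.17,0,0,0.048],[-0.27,-0.19,0,0,0.048],[-0.3,-0.213,0,0,0.048],[-0.33,-0.234,0,0,0.048],[-0.36,-0.255,0,0,0.048]]'
python3 -m jog '[[-0.03,-0.02,0,0,0.048],[-0.06,-0.043,0,0,0.048],[-0.09,-0.064,0,0,0.048],[-0.12,-0.085,0,0,0.048],[-0.15,-0.106,0,0,0.048],[-0.18,-0.128,0,0,0.048],[-0.195,-0.138,0,0,0.048],[-0.195,-0.138,0,0,0.048],[-0.195,-0.138,0,0,0.048]]'
python3 - <<'E'
from h import *
import pickle
s=manip.sense(); print(s['tool_pos'],s['ee_rot'],s['q'],s['time_s'])
c=cam('wrist'); pickle.dump(c,open('w1.pkl','wb')); cv2.imwrite('pics/w1.png',c['im'][:,:,::-1])
E
```

```text
time_s: 1.15
tool_pos: [0.4348, 0.1164, 0.2387]
ee_rot: [-0.59, -3.086, -0.0]
force: [0.2, 0.8, 1.2]
width: 0.0477
grip_force: 0.0
time_s: 1.9
tool_pos: [0.5644, -0.0823, 0.238]
ee_rot: [-0.591, -3.084, -0.001]
force: [-0.1, 1.4, -2.2]
width: 0.048
grip_force: 0.0
[ 0.56440646 -0.08230134  0.23801327] [-5.91382001e-01 -3.08402737e+00 -6.43352760e-04] [-3.50221238e-01  4.14794071e-01  1.35574121e+00  1.87817365e-04
  1.37248166e+00 -1.54214148e+00] 1.9
```

View pics/w1.png

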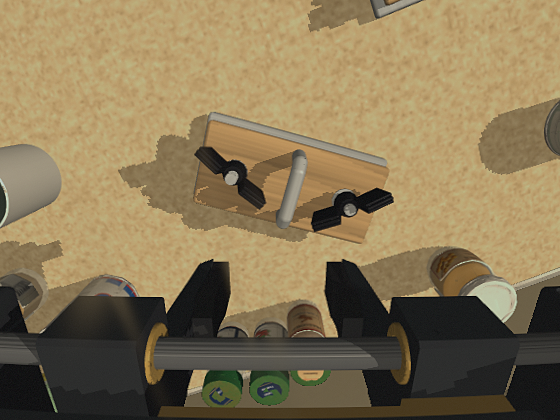

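The wrist view shows the handle at (293,190). The left nut at (232,176) sits tight. The right nut at (348,208) has its washer showing detached at (345,195), so that one looks loose. I'll measure both.

Run:
```python
from h import *
import pickle
c=pickle.load(open('w1.pkl','rb')); s0=pickle.load(open('c0.pkl','rb'))
im=c['im'].astype(int)
g=im.max(2); m=((g<60)).astype(np.uint8); m[250:]=0
n,l,st,ce=cv2.connectedComponentsWithStats(m)
for i in range(1,n):
    if st[i,4]>150: print(st[i],ce[i])
for z in(.088,):
    L=onz(c,232,177,z);Rr=onz(c,349,210,z); print(L,Rr,np.linalg.norm(L-Rr))
print('washer',onz(c,345,197,.056))
# nut wing tops: candidate axis projections in scene/side for both hypotheses
for nm,P in(('L',L),('R',Rr)):
    for k in('side','scene'):
        print(nm,k,[np.round(proj(s0[k],[P[0],P[1],z]),1).tolist() for z in(.056,.088,.1)])
v=im.copy().astype(np.uint8)[130:260,180:410,::-1]
cv2.imwrite('pics/w1c.png',cv2.resize(v,None,fx=3.4,fy=3.4,interpolation=cv2.INTER_CUBIC))
```

```text
[ 195  147   71   62 1307] [231.72991584 174.20887529]
[  0 185   6  37 158] [  1.96202532 203.31012658]
[ 311  188   82   44 1498] [349.56208278 206.91522029]
[ 0.53317469 -0.11423412  0.088     ] [ 0.6030133  -0.02483719  0.088     ] 0.11344268295362947
washer [ 0.60053167 -0.02145557  0.056     ]
L side [[278.1, 196.2], [278.0, 185.3], [278.0, 181.1]]
L scene [[269.5, 206.9], [269.0, 198.9], [268.9, 195.8]]
R side [[247.0, 213.8], [246.4, 202.3], [246.1, 197.9]]
R scene [[255.4, 228.1], [254.8, 219.9], [254.6, 216.8]]
```

View pics/w1c.png

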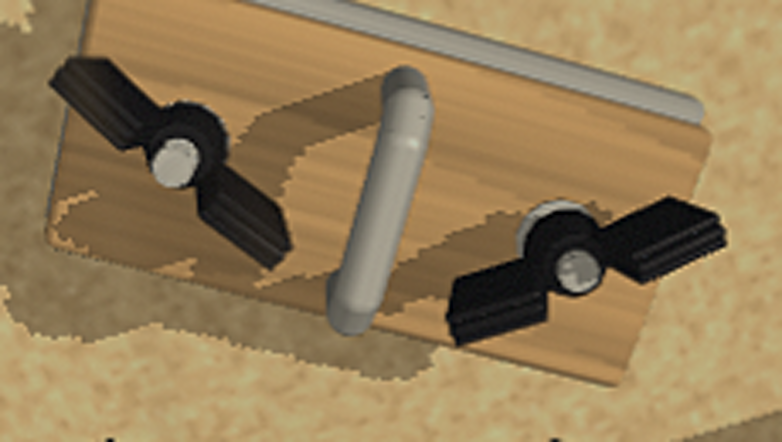

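The right nut is the loose one: in the crop its washer shows offset below the hub at (550,225), and little stud stands above it. Next come the wing angle and the approach shift.

Run:
```python
from h import *
import pickle
c=pickle.load(open('w1.pkl','rb'))
cr=lambda u,v:(180+u/3.4,130+v/3.4)
L=onz(c,*cr(175,163),.088);N=onz(c,*cr(578,269),.088)
a=onz(c,*cr(720,225),.099);b=onz(c,*cr(457,315),.099)
mid=(L+N)/2;d=(N-L)/np.linalg.norm(N-L);A=mid+.058*d
print('axis',A,N,'wing mid',(a+b)/2,np.linalg.norm(a-b),'handle',onz(c,*cr(385,200),.093),'pressmid',mid)
w=np.degrees(np.arctan2(*(a-b)[1::-1])); 
s=manip.sense(); R,_=cv2.Rodrigues(np.array(s['ee_rot']))
y=np.degrees(np.arctan2(R[1,1],R[0,1]))
print('wing deg',w,'tool y deg',y,'press',np.degrees(np.arctan2(d[1],d[0])),'finger minus wing mod180',(y-w)%180)
D=A-s['tool_pos']; print('tool shift',R.T@D)
print(s['q'][5])
```

```text
axis [ 0.60303282 -0.02301909  0.088     ] [ 0.60252911 -0.02368856  0.088     ] wing mid [ 0.59956434 -0.02251157  0.099     ] 0.07339587172353457 handle [ 0.56298632 -0.06614317  0.093     ] pressmid [ 0.56816153 -0.06936554  0.088     ]
wing deg 88.40911365704252 tool y deg 68.35656831252399 press 53.04202473515739 finger minus wing mod180 159.94745465548147
tool shift [-0.01473264  0.06863208  0.15038329]
-1.5420742939944723
```

```bash
python3 -m jog '[[-0.005,0.02,0,-0.12,0.048],[-0.01,0.04,0,-0.24,0.048],[-0.0145,0.06,0,-0.36,0.048],[-0.0145,0.068,0,-0.48,0.048],[-0.0145,0.068,0.02,-0.6,0.048],[-0.0145,0.068,0.04,-0.72,0.048],[-0.0145,0.068,0.06,-0.84,0.048],[-0.0145,0.068,0.08,-0.96,0.048],[-0.0145,0.068,0.1,-1.08,0.048],[-0.0145,0.068,0.12,-1.2,0.048],[-0.0145,0.068,0.125,-1.2,0.048],[-0.0145,0.068,0.125,-1.2,0.048]]'
python3 - <<'E'
from h import *
s=manip.sense(); print(s['tool_pos'],s['q'],s['torque'])
c=cam('wrist'); d=cam('side')
o=np.zeros((420,800,3),np.uint8); o[:,:420]=c['im'][:,70:490]; o[:380,420:]=cv2.resize(d['im'][140:260,190:310],(380,380),interpolation=cv2.INTER_CUBIC)
cv2.imwrite('pics/w2.png',o[:,:,::-1])
E
```

```text
time_s: 2.95
tool_pos: [0.6022, -0.023, 0.113]
ee_rot: [1.251, -2.88, -0.002]
force: [0.4, 0.4, 0.2]
width: 0.0481
grip_force: 0.0
[ 0.60217063 -0.02302451  0.11299555] [-2.32479031e-01  5.99791287e-01  1.40555209e+00  1.30285239e-04
  1.13870157e+00 -2.62309065e+00] [0.07095709 0.03155709 0.04019123]
```

View pics/w2.png

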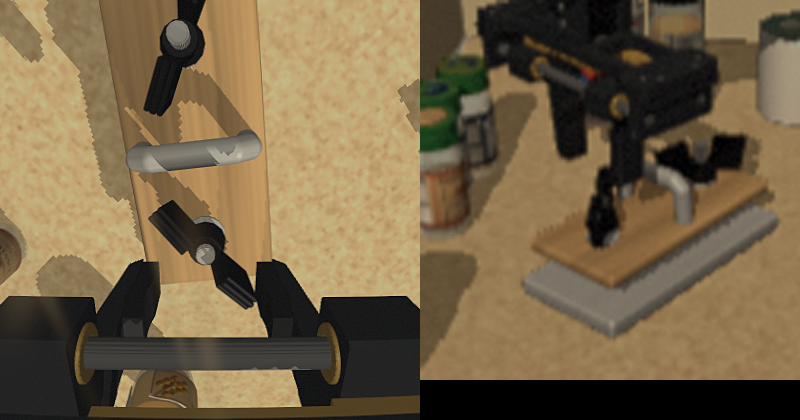

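The fingers straddle the loose nut with their gap centred on it. Its wings, (160,215) to (250,300), lie about 45° ahead in the clockwise direction. The side view agrees, so I'll lower and start the stroke.

```bash
python3 -m jog '[[0,0,0.012,0,0.048],[0,0,0.024,0,0.048],[0,0,0.034,0,0.048],[0,0,0.041,0,0.048],[0,0,0.041,0,0.048],[0,0,0.041,0.1,0.048],[0,0,0.041,0.2,0.048],[0,0,0.041,0.3,0.048],[0,0,0.041,0.4,0.048],[0,0,0.041,0.5,0.048]]'
python3 -c "
from h import *
s=manip.sense(); print(s['q'][5],s['torque'])"
```

```text
time_s: 3.88
tool_pos: [0.603, -0.0243, 0.0727]
ee_rot: [0.496, -3.102, -0.0]
force: [-0.9, -0.4, -0.8]
width: 0.048
grip_force: 0.6
-2.121789617297946 [0.04539992 0.1696157  0.05622707]
```

```bash
python3 -m jog '[[0,0,0,0.11,0.048],[0,0,0,0.22,0.048],[0,0,0,0.33,0.048],[0,0,0,0.44,0.048],[0,0,0,0.55,0.048],[0,0,0,0.66,0.048],[0,0,0,0.77,0.048],[0,0,0,0.88,0.048],[0,0,0,0.99,0.048],[0,0,0,1.1,0.048],[0,0,0,1.2,0.048],[0,0,0,1.2,0.048]]'
python3 - <<'E'
from h import *
s=manip.sense(); print(s['q'][5],s['torque'])
c=cam('wrist'); d=cam('side')
o=np.zeros((420,800,3),np.uint8); o[:,:420]=c['im'][:,70:490]; o[:380,420:]=cv2.resize(d['im'][140:260,190:310],(380,380),interpolation=cv2.INTER_CUBIC)
cv2.imwrite('pics/w3.png',o[:,:,::-1])
E
```

```text
time_s: 4.88
tool_pos: [0.6032, -0.0241, 0.0728]
ee_rot: [-1.34, -2.841, -0.0]
force: [0.2, -0.7, -0.5]
width: 0.0481
grip_force: 0.0
-0.923229223596391 [-0.03068073  0.08154515  0.02903187]
```

View pics/w3.png

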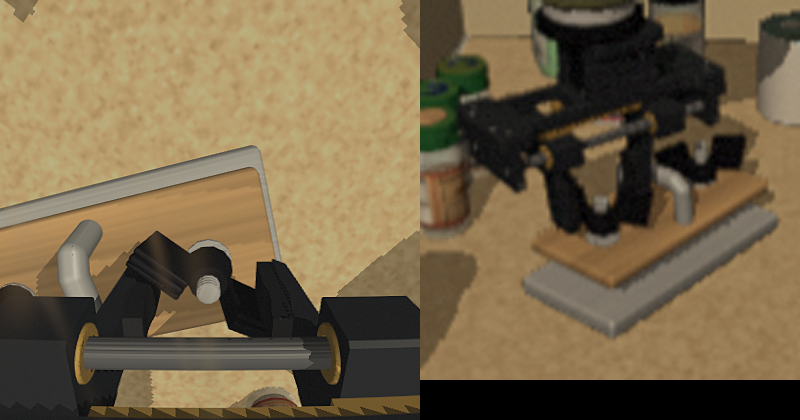

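The wings now rest against the fingers (left wing at (155,260)) and the nut has followed. The press is unmoved. I'll continue the stroke.

```bash
python3 -m jog '[[0,0,0,0.11,0.048],[0,0,0,0.22,0.048],[0,0,0,0.33,0.048],[0,0,0,0.44,0.048],[0,0,0,0.55,0.048],[0,0,0,0.66,0.048],[0,0,0,0.77,0.048],[0,0,0,0.88,0.048],[0,0,0,0.99,0.048],[0,0,0,1.1,0.048],[0,0,0,1.21,0.048],[0,0,0,1.32,0.048]]'
python3 -m jog '[[0,0,0,0.11,0.048],[0,0,0,0.22,0.048],[0,0,0,0.33,0.048],[0,0,0,0.44,0.048],[0,0,0,0.55,0.048],[0,0,0,0.66,0.048],[0,0,0,0.77,0.048],[0,0,0,0.88,0.048],[0,0,0,0.99,0.048],[0,0,0,1.1,0.048],[0,0,0,1.21,0.048],[0,0,0,1.32,0.048]]'
python3 -m jog '[[0,0,0,0.11,0.048],[0,0,0,0.22,0.048],[0,0,0,0.33,0.048],[0,0,0,0.44,0.048],[0,0,0,0.55,0.048],[0,0,0,0.66,0.048],[0,0,0,0.77,0.048],[0,0,0,0.86,0.048],[0,0,0,0.86,0.048]]'
python3 -c "
from h import *
s=manip.sense(); print(s['q'][5],s['torque'])"
```

```text
time_s: 5.98
tool_pos: [0.6033, -0.0241, 0.0728]
ee_rot: [2.8, 1.425, 0.001]
force: [-0.3, 0.1, -1.0]
width: 0.0479
grip_force: 0.5
time_s: 6.98
tool_pos: [0.6029, -0.0241, 0.0726]
ee_rot: [-3.085, 0.591, 0.001]
force: [-0.6, 0.6, -0.6]
width: 0.048
grip_force: 0.6
time_s: 7.73
tool_pos: [0.6032, -0.0242, 0.0728]
ee_rot: [-2.56, 1.821, -0.0]
force: [-0.3, -0.3, 0.5]
width: 0.0483
grip_force: 0.0
2.573580026848297 [ 0.05590581  0.09072039 -0.01303656]
```

```bash
python3 -m jog '[[0,0,0,-0.1,0.048],[0,0,-0.02,-0.1,0.048],[0,0,-0.045,-0.1,0.048],[0,0,-0.045,-0.22,0.048],[0,0,-0.045,-0.34,0.048],[0,0,-0.045,-0.46,0.048],[0,0,-0.045,-0.58,0.048],[0,0,-0.045,-0.7,0.048],[0,0,-0.045,-0.82,0.048],[0,0,-0.045,-0.94,0.048],[0,0,-0.045,-1.06,0.048],[0,0,-0.045,-1.18,0.048]]'
python3 -m jog '[[0,0,0,-0.12,0.048],[0,0,0,-0.24,0.048],[0,0,0,-0.36,0.048],[0,0,0,-0.48,0.048],[0,0,0,-0.6,0.048],[0,0,0,-0.72,0.048],[0,0,0,-0.84,0.048],[0,0,0,-0.96,0.048],[0,0,0,-1.08,0.048],[0,0,0,-1.2,0.048],[0,0,0,-1.32,0.048],[0,0,0,-1.44,0.048]]'
python3 -m jog '[[0,0,0,-0.12,0.048],[0,0,0,-0.24,0.048],[0,0,0,-0.36,0.048],[0,0,0,-0.48,0.048],[0,0,0,-0.6,0.048],[0,0,0,-0.62,0.048],[0,0,0,-0.62,0.048]]'
python3 -c "
from h import *
s=manip.sense(); print(s['q'][5],s['torque'])
c=cam('wrist');d=cam('side')
o=np.zeros((420,800,3),np.uint8); o[:,:420]=c['im'][:,70:490]; o[:380,420:]=cv2.resize(d['im'][140:260,190:310],(380,380),interpolation=cv2.INTER_CUBIC)
cv2.imwrite('pics/w4.png',o[:,:,::-1])"
```

```text
time_s: 8.73
tool_pos: [0.6033, -0.0243, 0.1179]
ee_rot: [3.141, -0.071, 0.001]
force: [0.7, 0.4, -0.7]
width: 0.0481
grip_force: 0.0
time_s: 9.73
tool_pos: [0.6033, -0.0243, 0.1179]
ee_rot: [2.407, 2.018, 0.0]
force: [-0.2, -0.1, 1.5]
width: 0.048
grip_force: 0.0
time_s: 10.32
tool_pos: [0.6032, -0.0243, 0.1179]
ee_rot: [1.691, 2.647, 0.0]
force: [0.1, -0.7, -0.0]
width: 0.0482
grip_force: 0.0
-0.6680820173589781 [-0.07736701  0.02401115 -0.02581312]
```

View pics/w4.png

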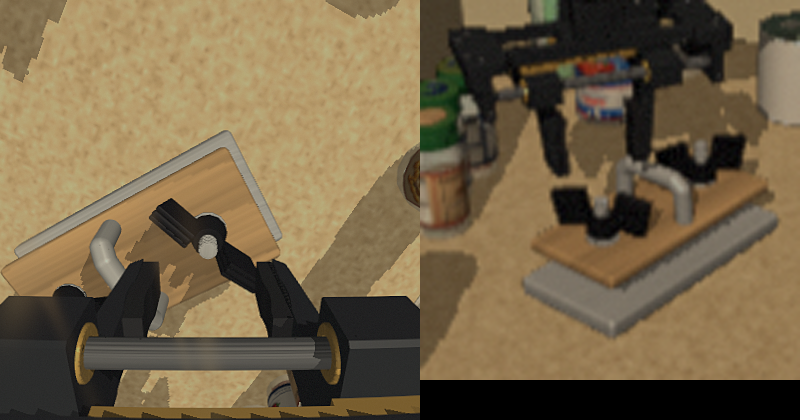

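The nut has sunk visibly, with more stud showing at (208,243). The wings sit in the same relative position, so I'll lower again for the second stroke and watch the torque.

```bash
python3 -m jog '[[0,0,0.015,0,0.048],[0,0,0.03,0,0.048],[0,0,0.042,0,0.048],[0,0,0.046,0,0.048],[0,0,0.046,0.1,0.048],[0,0,0.046,0.21,0.048],[0,0,0.046,0.32,0.048],[0,0,0.046,0.43,0.048],[0,0,0.046,0.54,0.048],[0,0,0.046,0.65,0.048],[0,0,0.046,0.76,0.048],[0,0,0.046,0.87,0.048]]'
python3 -m jog '[[0,0,0,0.11,0.048],[0,0,0,0.22,0.048],[0,0,0,0.33,0.048],[0,0,0,0.44,0.048],[0,0,0,0.55,0.048],[0,0,0,0.66,0.048],[0,0,0,0.77,0.048],[0,0,0,0.88,0.048],[0,0,0,0.99,0.048],[0,0,0,1.1,0.048],[0,0,0,1.2,0.048]]'
python3 -c "
from h import *
s=manip.sense(); print(s['q'][5],s['torque'])"
python3 -m jog '[[0,0,0,0.06,0.048],[0,0,0,0.12,0.048],[0,0,0,0.18,0.048]]'
python3 -c "
from h import *
s=manip.sense(); print(s['q'][5],s['torque'])"
```

```text
time_s: 11.42
tool_pos: [0.6034, -0.024, 0.072]
ee_rot: [2.655, 1.679, 0.001]
force: [0.5, 0.5, -1.2]
width: 0.0481
grip_force: 0.5
time_s: 12.33
tool_pos: [0.603, -0.0241, 0.0718]
ee_rot: [-3.139, 0.113, 0.001]
force: [-0.9, 0.5, -0.8]
width: 0.0478
grip_force: 0.6
1.4090439730784838 [0.07326995 0.3031759  0.03879149]
time_s: 12.58
tool_pos: [0.603, -0.0241, 0.0718]
ee_rot: [-3.117, 0.391, 0.001]
force: [-0.8, 0.4, -0.8]
width: 0.048
grip_force: 0.5
1.5865762123911842 [0.09948646 0.29102594 0.04258286]
```

```bash
cat > g.py <<'E'
from h import *
import sys
s=manip.sense(); t=s['torque'][2]; print('q6',round(s['q'][5],3),'tz',round(t,3),'F',np.round(s['force'],1))
sys.exit(abs(t)>0.15)
E
python3 g.py && python3 -m jog '[[0,0,0,0.06,0.048],[0,0,0,0.12,0.048],[0,0,0,0.18,0.048]]' >/dev/null && python3 g.py && python3 -m jog '[[0,0,0,0.06,0.048],[0,0,0,0.12,0.048],[0,0,0,0.18,0.048]]' >/dev/null && python3 g.py && python3 -m jog '[[0,0,0,0.06,0.048],[0,0,0,0.12,0.048],[0,0,0,0.18,0.048]]' >/dev/null && python3 g.py && python3 -m jog '[[0,0,0,0.06,0.048],[0,0,0,0.12,0.048],[0,0,0,0.18,0.048]]' >/dev/null && python3 g.py && python3 -m jog '[[0,0,0,0.06,0.048],[0,0,0,0.12,0.048],[0,0,0,0.18,0.048]]' >/dev/null && python3 g.py && python3 -m jog '[[0,0,0,0.05,0.048],[0,0,0,0.1,0.048],[0,0,0,0.15,0.048]]' >/dev/null && python3 g.py
```

```text
q6 1.587 tz 0.043 F [-0.8  0.4 -0.8]False
```

```bash
sed -i 's/sys.exit(\(.*\))$/sys.exit(int(\1))/' g.py
python3 g.py && python3 -m jog '[[0,0,0,0.06,0.048],[0,0,0,0.12,0.048],[0,0,0,0.18,0.048]]' >/dev/null && python3 g.py && python3 -m jog '[[0,0,0,0.06,0.048],[0,0,0,0.12,0.048],[0,0,0,0.18,0.048]]' >/dev/null && python3 g.py && python3 -m jog '[[0,0,0,0.06,0.048],[0,0,0,0.12,0.048],[0,0,0,0.18,0.048]]' >/dev/null && python3 g.py && python3 -m jog '[[0,0,0,0.06,0.048],[0,0,0,0.12,0.048],[0,0,0,0.18,0.048]]' >/dev/null && python3 g.py && python3 -m jog '[[0,0,0,0.06,0.048],[0,0,0,0.12,0.048],[0,0,0,0.18,0.048]]' >/dev/null && python3 g.py && python3 -m jog '[[0,0,0,0.05,0.048],[0,0,0,0.1,0.048],[0,0,0,0.15,0.048]]' >/dev/null && python3 g.py
```

```text
q6 1.587 tz 0.043 F [-0.8  0.4 -0.8]
q6 1.767 tz 0.028 F [-1.   0.6 -1.2]
q6 1.947 tz -0.004 F [-1.1  0.8 -1.2]
q6 2.127 tz 0.032 F [-1.   1.1 -1.3]
q6 2.307 tz 0.029 F [-0.9  1.5  0.1]
q6 2.487 tz 0.021 F [ 0.4  1.1 -0.6]
q6 2.636 tz 0.053 F [-0.5  1.1  0.1]
```

```bash
python3 -m jog '[[0,0,0,-0.1,0.048],[0,0,-0.02,-0.1,0.048],[0,0,-0.045,-0.1,0.048],[0,0,-0.045,-0.22,0.048],[0,0,-0.045,-0.34,0.048],[0,0,-0.045,-0.46,0.048],[0,0,-0.045,-0.58,0.048],[0,0,-0.045,-0.7,0.048],[0,0,-0.045,-0.82,0.048],[0,0,-0.045,-0.94,0.048],[0,0,-0.045,-1.06,0.048],[0,0,-0.045,-1.18,0.048]]'>/dev/null
python3 -m jog '[[0,0,0,-0.12,0.048],[0,0,0,-0.24,0.048],[0,0,0,-0.36,0.048],[0,0,0,-0.48,0.048],[0,0,0,-0.6,0.048],[0,0,0,-0.72,0.048],[0,0,0,-0.84,0.048],[0,0,0,-0.96,0.048],[0,0,0,-1.08,0.048],[0,0,0,-1.2,0.048],[0,0,0,-1.32,0.048],[0,0,0,-1.44,0.048]]' >/dev/null
python3 -m jog '[[0,0,0,-0.12,0.048],[0,0,0,-0.24,0.048],[0,0,0,-0.36,0.048],[0,0,0,-0.48,0.048],[0,0,0,-0.6,0.048],[0,0,0,-0.62,0.048],[0,0,0.015,-0.62,0.048],[0,0,0.03,-0.62,0.048],[0,0,0.042,-0.62,0.048],[0,0,0.046,-0.62,0.048],[0,0,0.046,-0.62,0.048]]'
python3 g.py && python3 -m jog '[[0,0,0,0.06,0.048],[0,0,0,0.12,0.048],[0,0,0,0.18,0.048]]' >/dev/null && python3 g.py && python3 -m jog '[[0,0,0,0.06,0.048],[0,0,0,0.12,0.048],[0,0,0,0.18,0.048]]' >/dev/null && python3 g.py && python3 -m jog '[[0,0,0,0.05,0.048],[0,0,0,0.1,0.048],[0,0,0,0.15,0.048]]' >/dev/null && python3 g.py && python3 -m jog '[[0,0,0,0.05,0.048],[0,0,0,0.1,0.048],[0,0,0,0.15,0.048]]' >/dev/null && python3 g.py && python3 -m jog '[[0,0,0,0.05,0.048],[0,0,0,0.1,0.048],[0,0,0,0.15,0.048]]' >/dev/null && python3 g.py && python3 -m jog '[[0,0,0,0.05,0.048],[0,0,0,0.1,0.048],[0,0,0,0.15,0.048]]' >/dev/null && python3 g.py
```

```text
time_s: 17.0
tool_pos: [0.6027, -0.0241, 0.0698]
ee_rot: [-1.772, -2.592, 0.001]
force: [0.3, -0.1, -0.4]
width: 0.0477
grip_force: 0.0
q6 -0.606 tz 0.028 F [ 0.3 -0.1 -0.4]
q6 -0.423 tz 0.302 F [ 0.2  3.4 -0.2]
```

Torque jumped, which may be the stop. I'll back off slightly and check.

```bash
python3 -m jog '[[0,0,0,-0.05,0.048],[0,0,0,-0.1,0.048],[0,0,0,-0.1,0.048]]' >/dev/null; python3 g.py; python3 -m jog '[[0,0,0,0.03,0.048],[0,0,0,0.06,0.048],[0,0,0,0.06,0.048]]' >/dev/null; python3 g.py;python3 -m jog '[[0,0,0,0.02,0.048],[0,0,0,0.05,0.048],[0,0,0,0.05,0.048]]' >/dev/null; python3 g.py
python3 -m jog '[[0,0,0,-0.15,0.048],[0,0,-0.02,-0.15,0.048],[0,0,-0.055,-0.15,0.048],[0.02,0,-0.09,-0.15,0.048],[0.04,0,-0.11,-0.15,0.048],[0.04,0,-0.11,-0.15,0.048],[0.04,0,-0.11,-0.15,0.048]]'
python3 -c "
from h import *
import pickle
c=cam('wrist');d=cam('side');pickle.dump((c,d),open('w5.pkl','wb'))
o=np.zeros((420,800,3),np.uint8); o[:,:420]=c['im'][:,70:490]; o[:380,420:]=cv2.resize(d['im'][150:245,215:310],(380,380),interpolation=cv2.INTER_CUBIC)
cv2.imwrite('pics/w5.png',o[:,:,::-1])"
```

```text
q6 -0.528 tz 0.022 F [-0.3 -0.1  0.1]
q6 -0.464 tz -0.012 F [-0.3  0.8 -0.8]
q6 -0.416 tz 0.417 F [1.2 3.  1.7]
time_s: 18.58
tool_pos: [0.596, 0.0155, 0.1814]
ee_rot: [1.82, 2.559, 0.001]
force: [-0.6, 0.2, -0.6]
width: 0.0479
grip_force: 0.0
```

View pics/w5.png

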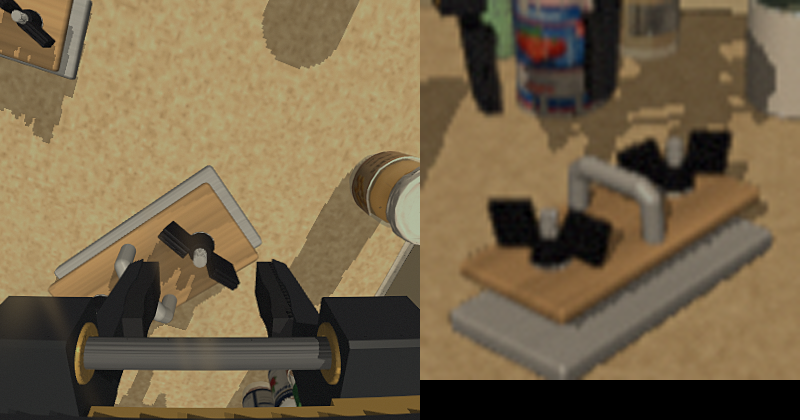

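The loose nut sits level with the tight one: equal stud protrusion in the side view ((548,222) and (675,150)) and no gap at the washer. The repeated sharp torque rise at the same angle is the solid stop. The press hasn't moved and the fingers are clear, so I'm handing in.

```bash
python3 -c "
from bench import manip
print(manip.close_job())"
```

```text
the job is handed in; nothing more can be done
None
```

I turned the loose wing nut on the larger press clockwise with three fingertip strokes until it hit its stop, then handed the job in at about 19 s; the hand-in returned no verdict. In the last views it sat level with the tight nut with no gap at its washer, and the press stood where it was, though I did not measure the tight nut, mug or tins at the end.

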